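Dock the bench meter and set its selector

ROBOT

A 6-joint arm with a two-finger parallel gripper is mounted at the origin on the work surface. World frame = base frame: x ahead of the robot, y to its left, z up, the work surface at z = 0. Lengths are in m, angles in rad, forces in N, time in s.
With the tool pointing down it reaches from about 0.35 to 0.775 m from the base axis. Payload 7.3 kg.
Tool frame: the origin (TCP) lies at the very end of the fingers, on their centre line; the grasp point (between the pads) lies 19 mm behind it; z points along the fingers, y is the line along which they close (so a half turn about z gives the same grasp; the last joint's range is limited). The gripper opens to 92 mm and grips with 3 to 60 N. Pads are 19 mm wide; open, the fingers measure 130 mm over their backs; the gripper's body (75 mm by 190 mm) begins 47 mm behind the grasp point.
Start: joints at [0.988, 0.342, 1.524, -0, 1.275, -0.146], TCP at [0.222, 0.476, 0.227] pointing down, gripper open.
Joint ranges: [-2.53, 2.53], [-0.77, 2.02], [0.04, 2.7], [-1, 4.14], [0.28, 2.66], [-3.11, 3.11]. Speed limits (rad/s): [2.57, 2.57, 3.14, 3.14, 3.14, 3.14].

INTERFACE

Orientations are given as [roll, pitch, yaw] about the fixed x, y, z axes, in that order (R = Rz(yaw) Ry(pitch) Rx(roll)).
In Python, from cell import observe, read_camera, get_calibration, hand_in, search_frame gives the robot as it stands.
- The arm moves only by the tool step_arm, never from a script. Its argument "commands" is a list of rows, each an object with "translation": the shift along the tool's x, y, z in mm, a list of three; "roll": the turn about the tool's z in rad. In form: [{"translation": [x, y, z], "roll": roll}, ...]. A call has 1 to 20 rows; each row shifts and turns the commanded pose from where the row before left it, along the tool's axes as they then stand; what a row does not reach is not made up. A row lasts 1/12 s, in which the tool goes at most 41.7 mm and 7.16 degrees, less where a joint would pass 70% of its speed; a pose out of reach is approached as far as the arm can. A call is refused whole if a number of a shift passes 41.7 or a number of a turn 0.125, either way. A call with a gripper value outside its range is refused whole. "fingers" is the opening, from 0 (shut) to 1 (fully open), set as the call begins (left out, the last holds). The fingers move at their own pace and stop on an object; "grip_force" is the grip in N (left out, the last holds). Time passes only in rows, so rows that do not move let the fingers close. It gives the time, the measured TCP pose, the force, the opening and the grip force at its end, in the units of the state.
- observe(): the state, without advancing time (a new reading comes with each control period).
- read_camera(name): name is "scene" or "top" or "wrist"; returns the picture (384x512x3 uint8, red, green, blue); there is no depth.
- get_calibration(name): a dict with "camera_matrix" (3x3 intrinsics, pixels), "dist_coeffs" ([k1, k2, p1, p2, k3] as OpenCV has them; the pictures are not rectified), "world_from_camera" (4x4, takes a point from camera to world coordinates). Camera axes: x right, y up, looking along -z (the intrinsics and any distortion apply to the point x, -y, -z); pixel columns grow to the right and rows downward; lengths in m; the calibration is good to about 2 mm. A picture is of the moment at which its call begins: read the wrist's pose just before it. get_calibration takes no time and is no camera call; for the wrist camera it gives the pose at the moment of the call.
- hand_in(): hands the job in; it is judged then, once.
Trained networks look in the newest picture that a camera, given by its name, has taken for a name from the list of things; names that differ only in an ending like _2 or _b are one class to them, and where a whole thing is asked for, a point or a joint stands for the part that bears it (a point fixed in the world has none). Each returns a list of dicts, best first, with "confidence" (0 to 1); they miss things now and then, are a little off and sometimes report something else, mostly with a low value. They report only what shows in the picture. A call takes as long as a camera call. They do not tell look-alikes from the thing itself.
- search_frame(camera, name): "at" ([x, y, z] in m, in world coordinates, good to about 4 mm: the middle of the surface that is visible of it).
The state is a dict: "time": time; "qpos": joint angles; "qvel": joint speeds; "joint_efforts": joint torques, N m; "tool_pos": TCP position; "tool_rot": TCP orientation; "contact_force": force on the tool from outside, world axes, zero at the start; "torque": the same for the moment, N m; "opening": finger opening in m; "grip_force": force on a finger pad.
Only numpy, scipy, OpenCV 4.12 (cv2) and the standard library are available. Lean on these libraries where they do the work, as an engineer would, in place of code of your own. Each camera call takes 0.05 s, during which the arm holds its last target. There are 200 camera calls.

TASK

Set the handheld meter gently down in its aluminium holder, flat on the holder's floor and with the display at the tall end wall, and let go of it. Then turn its selector dial clockwise until the pointer clicks in at the position marked with the triangle, leaving the meter lying flat in the holder. Leave the other things on the bench where they are.

Things in the scene. Friction and masses are not known exactly. Their poses are not given: they have to be found in the camera images.
- meter: Loose handheld meter, a grey box with dark face, 130 long (x) x 60 wide (y) x 34 mm thick, 0.2 to 0.35 kg, balanced near its middle. Starts lying face up on the bench. Origin: centre of its underside; z out of the face, x along its length to the display end. Grip it across the 60 mm width at mid-length. The dial on its face is its highest part, 57.5 mm above the underside.
- meter_centre (a point): Same point and axes as the meter's origin (centre of its underside).
- display (a point): Centre of the meter's pale 36 x 40 mm display, 36 mm from the meter's middle towards +x, 35 mm above its underside.
- dial (a point): On the selector dial's axis, 25 mm from the meter's middle towards -x, 47.5 mm above its underside. z up; x along the grip bar to its pointer end, turning with the dial. Dial: foot of radius 17, 3 mm high, its top 37.5 mm above the underside; on it an upright bar 10 wide, 20 high, from 16 mm behind to 14 mm ahead of the axis, then a 6 mm wide nose to 19 mm ahead: the pointer (black line on top).
- triangle (a point): Middle of the mark to be set: a white 9 mm triangle on the meter's face pointing at the dial, 24 mm from the dial's axis. The other seven marks round the dial are 3 mm white dots, 36 degrees apart; going clockwise the triangle is the sixth of the eight.
- selector (a joint): Angle of the dial on the meter (rad), growing clockwise from above. Clicks every 0.628 from 0 to 4.398, end stops 0.12 beyond; a sprung ball pulls it into the nearest click, moving on takes about 0.05 N m (it would spin a loose meter). At 0 the pointer is 126 degrees anticlockwise of the display direction; the triangle is at 3.142. It starts at 0, 0.628 or 1.257.
- holder: Aluminium holder fixed to the bench: floor plate 156 (x) x 84 (y), 6 mm thick. Origin: centre of its underside, on the bench; x to the tall end wall (top 33 mm above the bench), z up. At -x a low lip, top 15 mm. Four side cheeks near the corners, 20 mm long, top 19 mm; between them the long sides are open for 88 mm, for the fingers.
- seat (a point): Centre of the holder's floor, 6 mm above the bench, axes as the holder. The meter's underside centre belongs here, its x along this x. Room for the meter between the walls: 138 mm (x) x 67 mm (y), so about 4 mm of play all round.
- beaker: Glass beaker, 70 mm wide, 95 mm high. Bystander, to be left alone. Origin: centre of its underside.
- solvent_bottle: Amber bottle with white cap, 70 mm wide, 150 mm high. Bystander, to be left alone. Origin: centre of its underside.
- sample_jar: White jar, 44 mm wide, 60 mm high. Bystander, to be left alone. Origin: centre of its underside.
- fitting_wrench: Small steel wrench lying flat, 130 mm long. Bystander, to be left alone. Origin: centre of its underside.
- dish: Shallow glass dish, 90 mm wide, 16 mm high. Bystander, to be left alone. Origin: centre of its underside.
- tip_box: White box with grey lid, 120 x 85 x 62 mm. Bystander, to be left alone. Origin: centre of its underside.
- notebook: Dark notebook lying flat, 210 x 150 x 16 mm. Bystander, to be left alone. Origin: centre of its underside.
There are look-alikes about, which are no part of the job. What is shaped like the meter but yellow is not meant.

How it is judged:
By the outcome, as a careful person would: the job done as asked, in the order asked, and still so for the second after the job is handed in, with the robot touching nothing.
It also fails if it takes over 72 s, if anything falls off the work surface, if the arm or the gripper's body presses on something with over 40 N, if the wrist force passes 120 N, or if a joint passes its speed limit or range.

## Working session

There is one attempt and no reset: what is moved stays moved. The work goes in short steps, Python scripts to look and compute and a tool call to move; the robot and the scene stay as the last step left them, time stands still between calls to the robot, and variables do not carry over. Pictures are saved under pics/ and viewed, at most 10 in all, crops included, and the job is handed in when it is done.

Besides the shell and the picture viewer there is one more tool, called after "Emit:" as a command line: name --argument value ..., lists and objects as JSON in quotes. step_arm: Moves the arm, as the interface text tells. Its arguments: {"type":"object","properties":{"commands":{"type":"array"},"fingers":{"type":"number"},"grip_force":{"type":"number"}},"required":["commands"]}

```bash
ls; mkdir -p pics; cat > h.py <<'E'
import numpy as np, cv2
from cell import observe, read_camera, get_calibration, hand_in, search_frame
def shot(name,f):
    c=get_calibration(name); im=read_camera(name); cv2.imwrite('pics/'+f,im[:,:,::-1]); return im,c
def ray(c,uv):
    K=np.array(c['camera_matrix']);d=np.array(c['dist_coeffs']);T=np.array(c['world_from_camera'])
    n=cv2.undistortPoints(np.array([[uv]],float),K,d)[0,0]
    return T[:3,3],T[:3,:3]@np.array([n[0],-n[1],-1])
def at_z(c,uv,z):
    o,r=ray(c,uv); return o+r*(z-o[2])/r[2]
def proj(c,p):
    K=np.array(c['camera_matrix']);d=np.array(c['dist_coeffs']);T=np.array(c['world_from_camera'])
    q=(np.atleast_2d(p)-T[:3,3])@T[:3,:3]; q=q*[1,-1,-1]
    return cv2.projectPoints(q,np.zeros(3),np.zeros(3),K,d)[0][:,0]
E
python3 - <<'E'
from h import *
np.set_printoptions(precision=4,suppress=True)
im,c=shot('top','t1.png'); im2,c2=shot('scene','s1.png')
cv2.imwrite('pics/both.png',np.hstack([cv2.resize(im,(800,600))])[:,:,::-1])
for n in ['meter','display','dial','triangle','holder','seat']:
    for k in search_frame('top',n)[:4]: print(n,k, proj(c,k['at']).round())
print(np.array(c['world_from_camera']),c['camera_matrix'][0]); print(observe())
E
```

```text
pics
meter {'at': [0.3407, 0.1322, 0.0312], 'confidence': 0.83} [[204. 256.]]
meter {'at': [0.6948, 0.2707, 0.0377], 'confidence': 0.76} [[165. 154.]]
meter {'at': [0.3486, 0.3208, 0.0365], 'confidence': 0.73} [[148. 254.]]
meter {'at': [0.5154, 0.2148, 0.0359], 'confidence': 0.59} [[180. 205.]]
display {'at': [0.3408, 0.1289, 0.0349], 'confidence': 0.94} [[205. 256.]]
display {'at': [0.6952, 0.2779, 0.0321], 'confidence': 0.92} [[163. 154.]]
display {'at': [0.5219, 0.2188, 0.034], 'confidence': 0.75} [[179. 203.]]
display {'at': [0.3479, 0.3225, 0.0342], 'confidence': 0.59} [[148. 255.]]
dial {'at': [0.6822, 0.2525, 0.0434], 'confidence': 0.5} [[169. 157.]]
dial {'at': [0.3526, 0.3043, 0.0392], 'confidence': 0.43} [[153. 253.]]
dial {'at': [0.4955, 0.2115, 0.0427], 'confidence': 0.38} [[181. 210.]]
triangle {'at': [0.3421, 0.131, 0.0345], 'confidence': 0.96} [[205. 255.]]
triangle {'at': [0.3479, 0.3269, 0.034], 'confidence': 0.91} [[146. 255.]]
triangle {'at': [0.6917, 0.2749, 0.0335], 'confidence': 0.8} [[164. 155.]]
triangle {'at': [0.5195, 0.2179, 0.0373], 'confidence': 0.74} [[179. 203.]]
holder {'at': [0.4855, -0.2709, 0.0077], 'confidence': 0.79} [[321. 211.]]
seat {'at': [0.485, -0.2715, 0.0049], 'confidence': 0.96} [[321. 212.]]
[[-0.0196  0.9807 -0.1944  0.2584]
 [-0.9998 -0.0205 -0.0027 -0.0311]
 [-0.0066  0.1943  0.9809  1.631 ]
 [ 0.      0.      0.      1.    ]] [471.6387   0.     250.4154]
{'time': 0.4, 'qpos': array([ 0.988 ,  0.3421,  1.5242, -0.    ,  1.2754, -0.146 ]), 'qvel': array([ 0.0001, -0.0007, -0.0005,  0.0002, -0.0008, -0.001 ]), 'joint_efforts': array([ -0.0013, -43.0714, -24.4196,   0.0718,   0.0502,  -0.    ]), 'tool_pos': array([0.2221, 0.4757, 0.2267]), 'tool_rot': array([-3.1415,  0.    ,  2.7047]), 'contact_force': array([ 0.3102, -0.2517, -0.4742]), 'torque': array([-0.0205,  0.0199, -0.0122]), 'grip_force': 0.0, 'opening': 0.0916842470899601}
```

View pics/both.png

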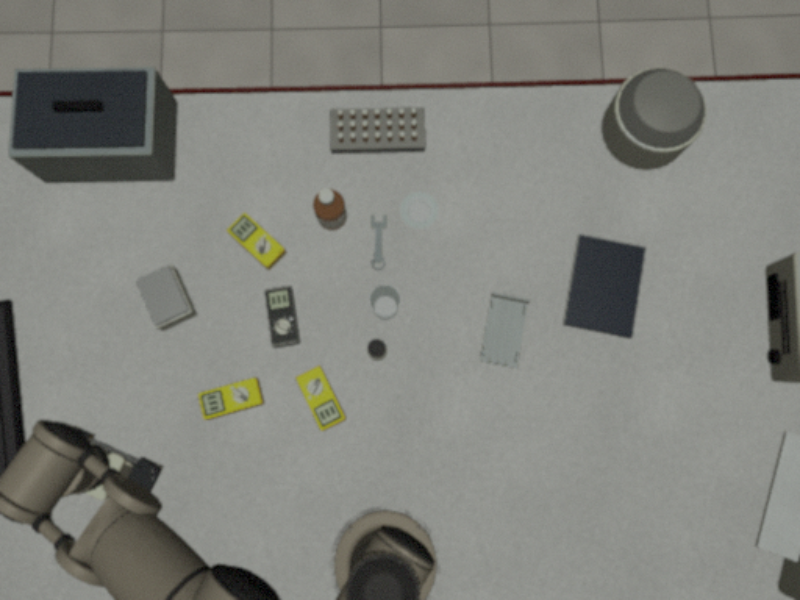

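The picture shows four meter-shaped things, given here in 800x600 view pixels. Yellow ones are at (257,242), (230,398) and (321,398). The grey one with a dark face is at (282,316), with its display at the far end, and it fits the description. The holder is at (504,330), with its tall wall at the top (510,297). I'll confirm this in a crop.

```bash
python3 - <<'E'
from h import *
im=cv2.imread('pics/t1.png'); s=cv2.imread('pics/s1.png')
a=cv2.resize(im[175:230,155:210],(400,400),interpolation=cv2.INTER_CUBIC); b=cv2.resize(im[180:240,295:355],(400,400),interpolation=cv2.INTER_CUBIC)
cv2.imwrite('pics/crop1.png',np.hstack([a,b]))
c=get_calibration('top'); print(get_calibration('wrist'))
for uv in [(178,191),(182,208)]: print(at_z(c,uv,.035))
E
```

```text
{'camera_matrix': array([[299.29783121,   0.        , 251.60890419],
       [  0.        , 299.29783121, 192.17635951],
       [  0.        ,   0.        ,   1.        ]]), 'dist_coeffs': array([-0.02130358,  0.        ,  0.        ,  0.        ,  0.        ]), 'world_from_camera': array([[ 4.23634191e-01, -8.70489248e-01, -2.50564447e-01,
         1.54315673e-01],
       [ 9.05833247e-01,  4.07241588e-01,  1.16706547e-01,
         5.07562009e-01],
       [ 4.48468917e-04, -2.76410490e-01,  9.61039562e-01,
         3.84423932e-01],
       [ 0.00000000e+00,  0.00000000e+00,  0.00000000e+00,
         1.00000000e+00]])}
[0.56296521 0.22291785 0.035     ]
[0.50352506 0.20863254 0.035     ]
```

View pics/crop1.png

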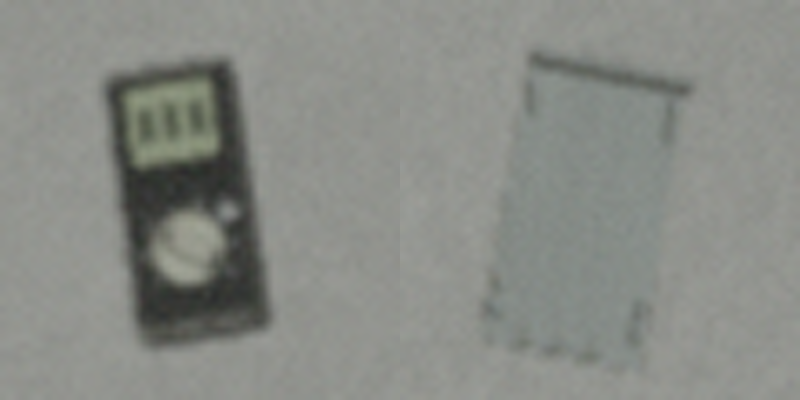

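Confirmed: the grey meter is at crop (187,200), with its display at the top and its dial at (187,247). The triangle is probably the white mark at (228,210). Next I'll move above it for a close wrist view.

```bash
cat >> h.py <<'E'
def go(p,yaw):
    o=observe(); R=cv2.Rodrigues(np.array([0,0,1.])*o['tool_rot'][2])[0]@np.diag([1,-1,-1])
    d=(np.array(p)-o['tool_pos'])@R*1000; a=-(yaw-o['tool_rot'][2]); a=(a+np.pi)%(2*np.pi)-np.pi
    print('tool shift mm (before turning)',d.round(1),'roll',round(a,4),'now',o['tool_pos'].round(4),o['tool_rot'].round(4),'q6',o['qpos'][5].round(3))
E
python3 - <<'E'
from h import *
c=get_calibration('top')
D=at_z(c,(155+172*55/400-.5,175+120*55/400-.5),.035); A=at_z(c,(155+187*55/400-.5,175+247*55/400-.5),.0475)
print(D,A,np.linalg.norm((D-A)[:2])); v=D-A; m=np.arctan2(v[1],v[0]); C=A+(D-A)*25/61; print(m,C)
w=[at_z(c,(295+x*60/400-.5,180+y*60/400-.5),z) for x,y,z in [(135,60,.033),(290,90,.033),(85,340,.012),(240,370,.012)]]; w=np.array(w);print(w)
go([C[0],C[1],.25],m+np.pi)
E
```

```text
[0.56295438 0.22240182 0.035     ] [0.50014808 0.21279798 0.0475    ] 0.06353632521294511
0.15173668681225874 [0.52588837 0.21673398 0.04237705]
[[ 0.56226925 -0.2481413   0.033     ]
 [ 0.54487559 -0.32707135  0.033     ]
 [ 0.42020357 -0.21850026  0.012     ]
 [ 0.4032886  -0.29717196  0.012     ]]
tool shift mm (before turning) [-384.8 -106.1  -23.3] roll -0.5886 now [0.2221 0.4757 0.2267] [-3.1415  0.      2.7047] q6 -0.146
```

Emit:
step_arm --commands '[{"translation": [-20, -5.5, -2], "roll": 0}, {"translation": [-30, -8.3, -2], "roll": 0}, {"translation": [-30, -8.3, -2], "roll": 0}, {"translation": [-30, -8.3, -2], "roll": 0}, {"translation": [-30, -8.3, -2], "roll": 0}, {"translation": [-30, -8.3, -2], "roll": 0}, {"translation": [-30, -8.3, -2], "roll": 0}, {"translation": [-30, -8.3, -2], "roll": 0}, {"translation": [-30, -8.3, -2], "roll": 0}, {"translation": [-30, -8.3, -2], "roll": 0}, {"translation": [-30, -8.3, -2], "roll": 0}, {"translation": [-30, -8.3, -1], "roll": 0}, {"translation": [-35, -9, 0], "roll": 0}, {"translation": [0, 0, 0], "roll": -0.1}, {"translation": [0, 0, 0], "roll": -0.1}, {"translation": [0, 0, 0], "roll": -0.1}, {"translation": [0, 0, 0], "roll": -0.1}, {"translation": [0, 0, 0], "roll": -0.1}, {"translation": [0, 0, 0], "roll": -0.09}]' --fingers 1

```text
time: 1.98
tool_pos: [0.5262, 0.2169, 0.2496]
tool_rot: [3.142, -0.0, -2.984]
contact_force: [-0.9, 0.2, -0.5]
opening: 0.0923
grip_force: 0.0
```

```bash
python3 - <<'E'
from h import *
im,c=shot('wrist','w1.png'); cv2.imwrite('pics/w1b.png',cv2.resize(im,(800,600))[:,:,::-1])
for n in ['meter','display','dial','triangle']:
    for k in search_frame('wrist',n)[:3]: print(n,k, proj(c,k['at']).round())
print(observe()['tool_pos'],observe()['tool_rot'],observe()['qpos'])
E
```

```text
meter {'at': [0.7051, 0.2823, 0.0353], 'confidence': 0.96} [[277. 295.]]
meter {'at': [0.3755, 0.1476, 0.032], 'confidence': 0.82} [[212.  29.]]
meter {'at': [0.5211, 0.2212, 0.0334], 'confidence': 0.69} [[255. 164.]]
display {'at': [0.3813, 0.1496, 0.0331], 'confidence': 0.94} [[213.  34.]]
display {'at': [0.3503, 0.3211, 0.034], 'confidence': 0.91} [[366.  31.]]
display {'at': [0.7031, 0.2812, 0.0363], 'confidence': 0.9} [[276. 294.]]
dial {'at': [0.5008, 0.2164, 0.0417], 'confidence': 0.87} [[254. 148.]]
dial {'at': [0.3553, 0.3002, 0.0488], 'confidence': 0.82} [[352.  29.]]
dial {'at': [0.5201, 0.2176, 0.0318], 'confidence': 0.64} [[252. 162.]]
triangle {'at': [0.7052, 0.283, 0.037], 'confidence': 0.93} [[277. 296.]]
triangle {'at': [0.5185, 0.2154, 0.0347], 'confidence': 0.92} [[251. 161.]]
triangle {'at': [0.3513, 0.3265, 0.035], 'confidence': 0.7} [[371.  33.]]
[0.52616617 0.21700706 0.24970364] [ 3.14153278e+00  1.77192653e-05 -2.99100395e+00] [ 2.56504431e-01  4.07907144e-01  1.35957017e+00  5.88017095e-05
  1.37409139e+00 -1.46489209e+00]
```

View pics/w1b.png

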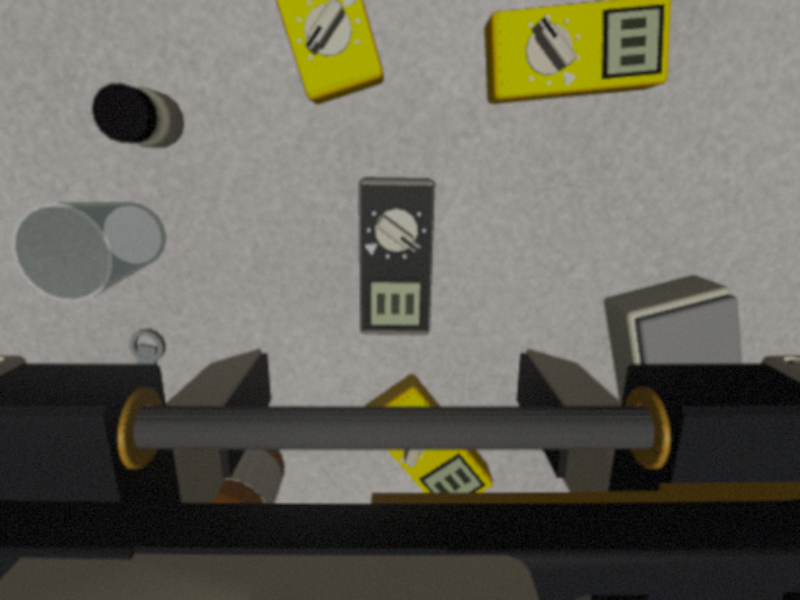

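In the picture the grey meter is at (397,255), its dial at (397,230), and the nose pointing to (418,246), so the selector is about 1.257. The triangle is at (372,249), near -54° as specified. Now I'll measure the face outline.

```bash
python3 - <<'E'
from h import *
im=cv2.imread('pics/w1.png'); g=im.max(2)
# calibration same pose
c=get_calibration('wrist')
sub=np.zeros_like(g); sub[108:218,222:286]=g[108:218,222:286]; 
for th in (70,90):
    m=((sub<th)&(sub>0)).astype('uint8'); n,l,s,_=cv2.connectedComponentsWithStats(m); k=1+s[1:,4].argmax()
    ys,xs=np.nonzero(l==k); print(th,s[k])
    h=cv2.convexHull(np.stack([xs,ys],1).astype(np.int32))[:,0]
    P=np.array([at_z(c,p,.034)[:2] for p in h.astype(float)])*1000
    r=cv2.minAreaRect(P.astype(np.float32)); print(r); print(cv2.boxPoints(r))
dm=((im[:,:,1]>110)).astype('uint8'); dm[:175]=0;dm[212:]=0;dm[:,:234]=0;dm[:,272:]=0
ys,xs=np.nonzero(dm); h=cv2.convexHull(np.stack([xs,ys],1).astype(np.int32))[:,0]
P=np.array([at_z(c,p,.035)[:2] for p in h.astype(float)])*1000; print(len(xs),cv2.minAreaRect(P.astype(np.float32)))
print('dial',at_z(c,(397*.64,230*.64),.0475),'nose',at_z(c,(418*.64,246*.64),.0575),'tri',at_z(c,(372*.64,249*.64),.034))
E
```

```text
70 [ 231  119   46   93 2400]
((525.2573852539062, 219.2809600830078), (119.19354248046875, 55.99835968017578), 7.513367176055908)
[[462.51117 239.24702]
 [469.83344 183.72945]
 [588.0036  199.3149 ]
 [580.68134 254.83247]]
90 [ 230  118   48   95 2713]
((525.3970947265625, 219.07936096191406), (121.21737670898438, 58.053306579589844), 8.132051467895508)
[[461.2919  239.24074]
 [469.5038  181.77116]
 [589.5023  198.91798]
 [581.2904  256.38757]]
605 ((560.7139282226562, 224.37689208984375), (35.17807388305664, 38.96016311645508), 8.574248313903809)
dial [0.49874691 0.2163844  0.0475    ] nose [0.5069923  0.23357838 0.0575    ] tri [0.51860519 0.19916637 0.034     ]
```

```bash
python3 -c "
from h import *
go([.5252,.2192,.009],-2.997)"
```

```text
tool shift mm (before turning) [  0.6   2.3 240.7] roll 0.006 now [0.5262 0.217  0.2497] [ 3.1415  0.     -2.991 ] q6 -1.465
```

Emit:
step_arm --commands '[{"translation": [0.6, 2.3, 15], "roll": 0.006}, {"translation": [0, 0, 25], "roll": 0}, {"translation": [0, 0, 25], "roll": 0}, {"translation": [0, 0, 25], "roll": 0}, {"translation": [0, 0, 25], "roll": 0}, {"translation": [0, 0, 25], "roll": 0}, {"translation": [0, 0, 25], "roll": 0}, {"translation": [0, 0, 20], "roll": 0}, {"translation": [0, 0, 15], "roll": 0}, {"translation": [0, 0, 15], "roll": 0}, {"translation": [0, 0, 10], "roll": 0}, {"translation": [0, 0, 8], "roll": 0}, {"translation": [0, 0, 4], "roll": 0}, {"translation": [0, 0, 3.7], "roll": 0}, {"translation": [0, 0, 0], "roll": 0}]' --fingers 1

```text
time: 3.48
tool_pos: [0.5253, 0.2192, 0.0089]
tool_rot: [3.142, -0.0, -2.995]
contact_force: [0.1, -0.1, -0.4]
opening: 0.0917
grip_force: 0.0
```

Emit:
step_arm --commands '[{"translation": [0, 0, 0], "roll": 0}, {"translation": [0, 0, 0], "roll": 0}, {"translation": [0, 0, 0], "roll": 0}, {"translation": [0, 0, 0], "roll": 0}, {"translation": [0, 0, 0], "roll": 0}, {"translation": [0, 0, 0], "roll": 0}, {"translation": [0, 0, 0], "roll": 0}, {"translation": [0, 0, 0], "roll": 0}, {"translation": [0, 0, 0], "roll": 0}, {"translation": [0, 0, 0], "roll": 0}, {"translation": [0, 0, 0], "roll": 0}, {"translation": [0, 0, 0], "roll": 0}]' --fingers 0.5 --grip_force 20

```text
time: 4.48
tool_pos: [0.5254, 0.2192, 0.0093]
tool_rot: [3.142, 0.0, -2.994]
contact_force: [-2.0, -1.4, 5.8]
opening: 0.0602
grip_force: 20.0
```

Emit:
step_arm --commands '[{"translation": [0, 0, -2], "roll": 0}, {"translation": [0, 0, -4], "roll": 0}, {"translation": [0, 0, -8], "roll": 0}, {"translation": [0, 0, -15], "roll": 0}, {"translation": [0, 0, -20], "roll": 0}, {"translation": [0, 0, -25], "roll": 0}, {"translation": [0, 0, -25], "roll": 0}, {"translation": [0, 0, -25], "roll": 0}, {"translation": [0, 0, -25], "roll": 0}, {"translation": [0, 0, -20], "roll": 0}, {"translation": [0, 0, -15], "roll": 0}, {"translation": [0, 0, -10], "roll": 0}, {"translation": [0, 0, -5], "roll": 0}, {"translation": [0, 0, 0], "roll": 0}]'

```text
time: 5.65
tool_pos: [0.5254, 0.2193, 0.2089]
tool_rot: [3.141, 0.001, -2.994]
contact_force: [0.4, -0.1, -2.0]
opening: 0.0595
grip_force: 20.0
```

```bash
python3 -c "
from h import *
go([.61,-.30,.21],2.93)"
```

```text
tool shift mm (before turning) [  -7.5 -526.1   -1.1] roll 0.3588 now [0.5254 0.2193 0.2089] [ 3.1413e+00  1.4000e-03 -2.9943e+00] q6 -1.457
```

Emit:
step_arm --commands '[{"translation": [0, -8, 0], "roll": 0}, {"translation": [0, -16, 0], "roll": 0}, {"translation": [0, -24, 0], "roll": 0}, {"translation": [0, -30, 0], "roll": 0}, {"translation": [0, -30, 0], "roll": 0}, {"translation": [0, -30, 0], "roll": 0}, {"translation": [0, -30, 0], "roll": 0}, {"translation": [0, -30, 0], "roll": 0}, {"translation": [0, -30, 0], "roll": 0}, {"translation": [0, -30, 0], "roll": 0}, {"translation": [0, -30, 0], "roll": 0}, {"translation": [0, -30, 0], "roll": 0}, {"translation": [0, -30, 0], "roll": 0}, {"translation": [0, -30, 0], "roll": 0}, {"translation": [0, -30, 0], "roll": 0}, {"translation": [0, -30, 0], "roll": 0}, {"translation": [-7, -30, 0], "roll": 0}, {"translation": [0, -30, 0], "roll": 0}, {"translation": [0, -20, 0], "roll": 0}, {"translation": [0, -8, 0], "roll": 0}]'

```text
time: 7.32
tool_pos: [0.6081, -0.3037, 0.2054]
tool_rot: [3.14, -0.003, -2.997]
contact_force: [0.2, -0.5, -1.7]
opening: 0.0597
grip_force: 20.0
```

Emit:
step_arm --commands '[{"translation": [0, 0, 0], "roll": 0.04}, {"translation": [0, 0, 0], "roll": 0.07}, {"translation": [0, 0, 0], "roll": 0.09}, {"translation": [0, 0, 0], "roll": 0.09}, {"translation": [0, 0, 0], "roll": 0.05}, {"translation": [0, 0, 0], "roll": 0.019}, {"translation": [0, 0, 0], "roll": 0}, {"translation": [0, 0, 0], "roll": 0}, {"translation": [0, 0, 0], "roll": 0}]'

```text
time: 8.07
tool_pos: [0.6092, -0.2999, 0.2077]
tool_rot: [3.141, -0.001, 2.931]
contact_force: [-0.3, -0.7, -2.0]
opening: 0.0599
grip_force: 20.0
```

```bash
python3 - <<'E'
from h import *
im,c=shot('wrist','w2.png'); cv2.imwrite('pics/w2b.png',cv2.resize(im,(800,600))[:,:,::-1])
for n in ['holder','seat','display','dial']:
    for k in search_frame('wrist',n)[:3]: print(n,k, proj(c,k['at']).round())
print(observe()['tool_pos'],observe()['tool_rot'],observe()['qpos'])
E
```

```text
holder {'at': [0.4909, -0.2727, 0.0092], 'confidence': 0.66} [[253.  63.]]
seat {'at': [0.4883, -0.2722, 0.005], 'confidence': 0.65} [[253.  61.]]
display {'at': [0.5741, -0.293, 0.2351], 'confidence': 0.93} [[250. 195.]]
dial {'at': [0.5812, -0.2897, 0.2511], 'confidence': 0.77} [[261. 221.]]
[ 0.60930813 -0.30012122  0.20800148] [3.14151280e+00 7.49442844e-05 2.93008964e+00] [-5.70447921e-01  6.48666541e-01  1.06534635e+00  1.02134816e-04
  1.42753765e+00 -1.92975582e+00]
```

View pics/w2b.png

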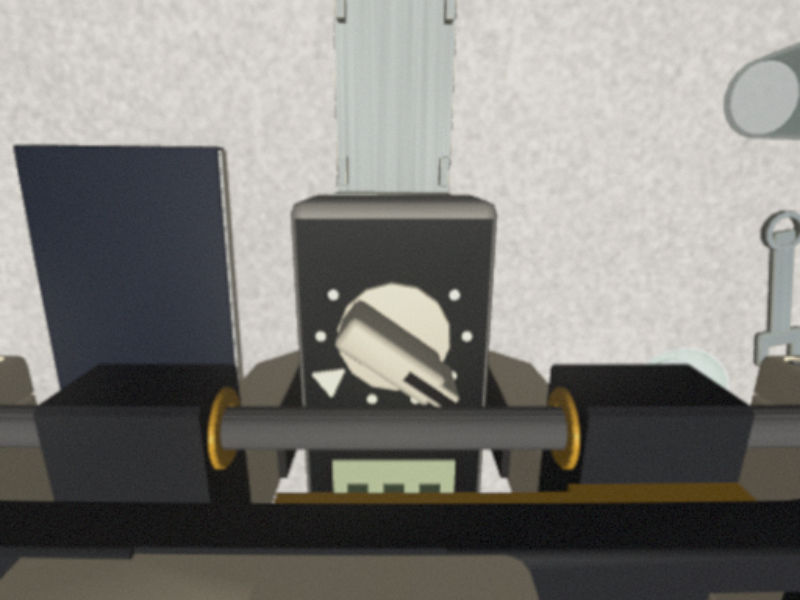

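The picture shows the meter held straight. Its nose is at (445,395), and the tall wall is just past its lower end at y≈190. The holder's low end is cut off at the top of the frame, so I'll move up and back for a full view.

Emit:
step_arm --commands '[{"translation": [-4, 0, -6], "roll": 0}, {"translation": [-6, 0, -12], "roll": 0}, {"translation": [-6, 0, -14], "roll": 0}, {"translation": [-6, 0, -14], "roll": 0}, {"translation": [-6, 0, -14], "roll": 0}, {"translation": [-2, 0, -14], "roll": 0}, {"translation": [0, 0, -6], "roll": 0}, {"translation": [0, 0, 0], "roll": 0}, {"translation": [0, 0, 0], "roll": 0}, {"translation": [0, 0, 0], "roll": 0}]'

```text
time: 9.15
tool_pos: [0.6382, -0.3062, 0.2868]
tool_rot: [3.141, -0.002, 2.93]
contact_force: [-0.1, -0.4, -2.3]
opening: 0.0595
grip_force: 20.0
```

```bash
python3 - <<'E'
from h import *
im,c=shot('wrist','w3.png'); cr=im[0:150,190:310]; cv2.imwrite('pics/w3b.png',cv2.resize(cr,(480,600),interpolation=cv2.INTER_CUBIC)[:,:,::-1])
import json; json.dump({k:np.array(v).tolist() for k,v in c.items()},open('c3.json','w'))
for n in ['holder','seat']:
    for k in search_frame('wrist',n)[:3]: print(n,k, proj(c,k['at']).round())
print(observe()['tool_pos'],observe()['tool_rot'],observe()['qpos'])
E
```

```text
holder {'at': [0.4978, -0.2769, 0.0068], 'confidence': 0.68} [[250.  54.]]
seat {'at': [0.4907, -0.2754, 0.0026], 'confidence': 0.72} [[250.  49.]]
[ 0.63827672 -0.30631209  0.2870335 ] [ 3.14094961e+00 -1.58959936e-03  2.92969959e+00] [-5.55598603e-01  6.89535190e-01  7.81181375e-01  7.01323293e-05
  1.67258941e+00 -1.91449429e+00]
```

View pics/w3b.png

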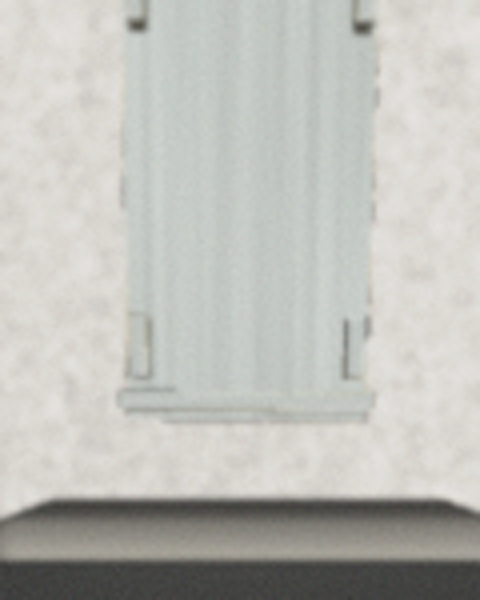

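The crop shows the tall wall at y≈400. The near cheeks run from y≈315 to 378, with inner edges at x≈150 and x≈346. The far cheeks end at y≈22, with inner edges at x≈146 and x≈354.

```bash
python3 - <<'E'
from h import *; import json
c=json.load(open('c3.json')); P=lambda x,y,z: at_z(c,(190+x/4-.375,y/4-.375),z)*1000
pts={'nL':P(150,313,.019),'nR':P(345.5,318,.019),'fL':P(146,20,.019),'fR':P(354,22,.019),'wL':P(119,401,.033),'wR':P(372,397,.033)}
for k,v in pts.items(): print(k,v.round(1))
n=(pts['nL']+pts['nR'])/2; f=(pts['fL']+pts['fR'])/2; d=n-f
print('gap n',np.linalg.norm(pts['nL']-pts['nR']),'f',np.linalg.norm(pts['fL']-pts['fR']),'len',np.linalg.norm(d),'yaw',np.arctan2(d[1],d[0]),'mid',(n+f)/2)
w=pts['wR']-pts['wL']; print('wall w',np.linalg.norm(w),'yaw',np.arctan2(-w[0],w[1]),'mid',(pts['wL']+pts['wR'])/2)
# model fit: project holder model for pose, least squares
from scipy.optimize import least_squares
M=np.array([[44,33.5,19],[44,-33.5,19],[-44,33.5,19],[-44,-33.5,19]])
px=np.array([(190+x/4-.375,y/4-.375) for x,y in [(345.5,318),(150,313),(354,22),(146,20)]])
cc={k:np.array(v) for k,v in c.items()}
def f(q):
    R=np.array([[np.cos(q[2]),-np.sin(q[2]),0],[np.sin(q[2]),np.cos(q[2]),0],[0,0,1]])
    return (proj(cc,(M@R.T+[q[0],q[1],0])/1000)-px).ravel()
r=least_squares(f,[487,-272,-.2],x_scale=[1,1,.01]); print(r.x,r.fun.round(2))
E
```

```text
nL [ 522. -314.   19.]
nR [ 537.4 -250.4   19. ]
fL [ 436.6 -295.    19. ]
fR [ 451.  -230.8   19. ]
wL [ 547.9 -329.5   33. ]
wR [ 564.2 -247.8   33. ]
gap n 65.43367780157836 f 65.74145960361184 len 88.03326440923988 yaw -0.22049756418515962 mid [ 486.74501932 -272.54388254   19.        ]
wall w 83.31177623010882 yaw -0.19732803910601235 mid [ 556.03965898 -288.66481154   33.        ]
[ 4.86752320e+02 -2.72555306e+02 -2.23457185e-01] [ 0.49 -0.34 -0.69  0.33  0.59  0.11 -0.4  -0.06]
```

```bash
python3 - <<'E'
from h import *; import json
c={k:np.array(v) for k,v in json.load(open('c3.json')).items()}
t2=np.array([.60930813,-.30012122,.20800148]); t3=np.array([.63827672,-.30631209,.2870335])
c['world_from_camera'][:3,3]+=t2-t3
y=2.93; x=np.array([np.cos(y),np.sin(y)]); yy=np.array([np.sin(y),-np.cos(y)])
for n,uv,z in [('dial foot',(393,337),.0375),('triangle',(329,381),.034),('dot',(333.5,295),.034),('dotR',(455,295),.034),('dispTopL',(334,460),.035),('dispTopR',(455,460),.035)]:
    p=at_z(c,(uv[0]*.64-.2,uv[1]*.64-.2),.199+z); d=(p-t2)[:2]*1000; print(n,'meter x',-(d@x).round(1),'meter y',(-d@yy*-1).round(1))
go([.4867,-.2725,.287],-.219+np.pi)
E
```

```text
dial foot meter x -26.6 meter y 0.2
triangle meter x -10.8 meter y -19.7
dot meter x -38.5 meter y -17.3
dotR meter x -38.4 meter y 18.5
dispTopL meter x 16.9 meter y -19.0
dispTopR meter x 17.0 meter y 20.3
tool shift mm (before turning) [155.3   1.2   0. ] roll 0.0071 now [ 0.6383 -0.3063  0.287 ] [ 3.1409e+00 -1.6000e-03  2.9297e+00] q6 -1.914
```

Emit:
step_arm --commands '[{"translation": [8, 0, 0], "roll": 0.007}, {"translation": [16, 0, 0], "roll": 0}, {"translation": [24, 0, 0], "roll": 0}, {"translation": [25, 0, 0], "roll": 0}, {"translation": [25, 0, 0], "roll": 0}, {"translation": [25, 1.2, 0], "roll": 0}, {"translation": [18, 0, 5], "roll": 0}, {"translation": [10, 0, 10], "roll": 0}, {"translation": [3.8, 0, 20], "roll": 0}, {"translation": [0, 0, 25], "roll": 0}, {"translation": [0, 0, 25], "roll": 0}, {"translation": [0, 0, 25], "roll": 0}, {"translation": [0, 0, 25], "roll": 0}, {"translation": [0, 0, 25], "roll": 0}, {"translation": [0, 0, 20], "roll": 0}, {"translation": [0, 0, 10], "roll": 0}, {"translation": [0, 0, 5], "roll": 0}, {"translation": [0, 0, 0], "roll": 0}, {"translation": [0, 0, 0], "roll": 0}, {"translation": [0, 0, 0], "roll": 0}]'

```text
time: 10.97
tool_pos: [0.4885, -0.2722, 0.0944]
tool_rot: [-3.141, 0.002, 2.923]
contact_force: [0.3, -0.2, -2.5]
opening: 0.0602
grip_force: 20.0
```

```bash
python3 - <<'E'
from h import *
go([.4872,-.2726,.040],-.219+np.pi)
im,c=shot('wrist','w4.png'); im2,_=shot('scene','s4.png')
c2=get_calibration('scene'); u=proj(c2,[.487,-.272,.04])[0].astype(int); print(u)
x0=int(np.clip(u[0]-70,0,372));y0=int(np.clip(u[1]-70,0,244))
cv2.imwrite('pics/v4.png',np.hstack([im,])[:,:,::-1]); 
a=cv2.resize(im[100:384,100:412],(440,400)); b=cv2.resize(im2[y0:y0+140,x0:x0+126],(360,400),interpolation=cv2.INTER_CUBIC)
cv2.imwrite('pics/v4.png',np.hstack([cv2.resize(im,(440,400)),b])[:,:,::-1])
E
```

```text
tool shift mm (before turning) [ 1.2 -0.7 54.4] roll 0.0003 now [ 0.4885 -0.2722  0.0944] [-3.1406e+00  2.4000e-03  2.9229e+00] q6 -1.998
[177 237]
```

View pics/v4.png

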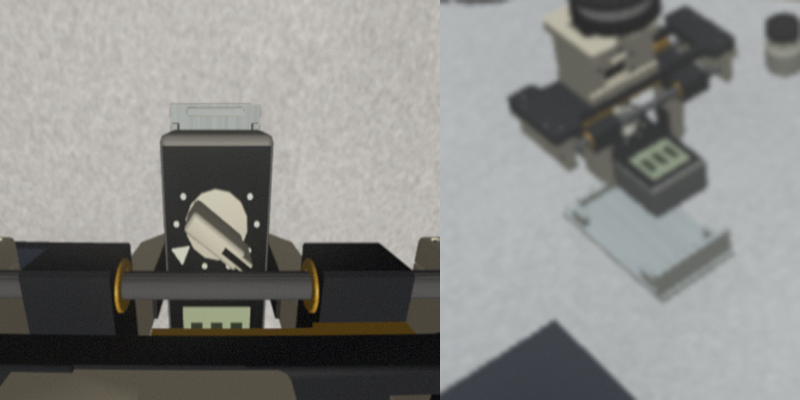

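The picture shows the meter square above the holder, with its display towards the tall wall. Lowering it now.

Emit:
step_arm --commands '[{"translation": [1.2, -0.7, 8], "roll": 0}, {"translation": [0, 0, 12], "roll": 0}, {"translation": [0, 0, 12], "roll": 0}, {"translation": [0, 0, 10], "roll": 0}, {"translation": [0, 0, 8], "roll": 0}, {"translation": [0, 0, 5], "roll": 0}, {"translation": [0, 0, 5], "roll": 0}, {"translation": [0, 0, 4], "roll": 0}, {"translation": [0, 0, 3], "roll": 0}, {"translation": [0, 0, 3], "roll": 0}, {"translation": [0, 0, 0], "roll": 0}, {"translation": [0, 0, 0], "roll": 0}]'

```text
time: 12.07
tool_pos: [0.4865, -0.2722, 0.023]
tool_rot: [3.142, 0.0, 2.923]
contact_force: [0.7, -0.0, -1.9]
opening: 0.06
grip_force: 20.0
```

```bash
python3 - <<'E'
from h import *
go([.4872,-.2726,.015],-.219+np.pi); print(observe()['contact_force'],observe()['torque'])
E
```

```text
tool shift mm (before turning) [-0.8 -0.3  8. ] roll 0.0002 now [ 0.4865 -0.2722  0.023 ] [3.1416e+00 1.0000e-04 2.9228e+00] q6 -2.0
[ 0.70279005 -0.02212195 -1.87023508] [-0.02144777  0.01593786  0.01974248]
```

Emit:
step_arm --commands '[{"translation": [-0.6, -0.3, 1.5], "roll": 0}, {"translation": [0, 0, 1.5], "roll": 0}, {"translation": [0, 0, 1], "roll": 0}, {"translation": [0, 0, 1], "roll": 0}, {"translation": [0, 0, 0.7], "roll": 0}, {"translation": [0, 0, 0.6], "roll": 0}, {"translation": [0, 0, 0.5], "roll": 0}, {"translation": [0, 0, 0], "roll": 0}, {"translation": [0, 0, 0], "roll": 0}, {"translation": [0, 0, 0], "roll": 0}]'

```text
time: 12.9
tool_pos: [0.487, -0.2725, 0.0162]
tool_rot: [3.142, 0.0, 2.923]
contact_force: [-1.0, -0.1, -2.2]
opening: 0.0599
grip_force: 20.0
```

Emit:
step_arm --commands '[{"translation": [0, 0, 0.5], "roll": 0}, {"translation": [0, 0, 0], "roll": 0}, {"translation": [0, 0, 0.4], "roll": 0}, {"translation": [0, 0, 0], "roll": 0}, {"translation": [0, 0, 0], "roll": 0}]'

```text
time: 13.32
tool_pos: [0.487, -0.2726, 0.0153]
tool_rot: [3.142, 0.0, 2.923]
contact_force: [0.5, 0.4, -1.3]
opening: 0.0602
grip_force: 20.0
```

Emit:
step_arm --commands '[{"translation": [0, 0, 0.3], "roll": 0}, {"translation": [0, 0, 0], "roll": 0}, {"translation": [0, 0, 0.2], "roll": 0}, {"translation": [0, 0, 0], "roll": 0}, {"translation": [0, 0, 0], "roll": 0}]'

```text
time: 13.73
tool_pos: [0.487, -0.2726, 0.0153]
tool_rot: [-3.141, 0.0, 2.923]
contact_force: [-1.6, 2.0, 4.4]
opening: 0.0601
grip_force: 20.0
```

Contact is made. Releasing and backing off.

Emit:
step_arm --commands '[{"translation": [0, 0, 0], "roll": 0}, {"translation": [0, 0, 0], "roll": 0}, {"translation": [0, 0, 0], "roll": 0}, {"translation": [0, 0, 0], "roll": 0}, {"translation": [0, 0, 0], "roll": 0}, {"translation": [0, 0, 0], "roll": 0}, {"translation": [0, 0, 0], "roll": 0}, {"translation": [0, 0, 0], "roll": 0}]' --fingers 1

```text
time: 14.4
tool_pos: [0.487, -0.2725, 0.0148]
tool_rot: [3.142, 0.0, 2.923]
contact_force: [0.1, -0.2, -0.2]
opening: 0.092
grip_force: 0.0
```

Emit:
step_arm --commands '[{"translation": [0, 0, -3], "roll": 0}, {"translation": [0, 0, -6], "roll": 0}, {"translation": [0, 0, -12], "roll": 0}, {"translation": [0, 0, -20], "roll": 0}, {"translation": [0, 0, -25], "roll": 0}, {"translation": [0, 0, -25], "roll": 0}, {"translation": [0, 0, -25], "roll": 0}, {"translation": [0, 0, -20], "roll": 0}, {"translation": [0, 0, -10], "roll": 0}, {"translation": [0, 0, 0], "roll": 0}, {"translation": [0, 0, 0], "roll": 0}, {"translation": [0, 0, 0], "roll": 0}]'

```text
time: 15.4
tool_pos: [0.4863, -0.2721, 0.1594]
tool_rot: [3.14, -0.002, 2.923]
contact_force: [-1.4, 0.1, -0.0]
opening: 0.0915
grip_force: 0.0
```

```bash
python3 - <<'E'
from h import *; import json
im,c=shot('wrist','w5.png'); cv2.imwrite('pics/w5b.png',cv2.resize(im[:256,156:348],(600,800))[:600,:,::-1])
json.dump({k:np.array(v).tolist() for k,v in c.items()},open('c5.json','w'))
for n in ['dial','display','seat']: print(n,search_frame('wrist',n)[:2])
print(observe()['tool_pos'],observe()['tool_rot'],observe()['qpos'][5])
E
```

```text
dial [{'at': [0.4639, -0.2674, 0.0465], 'confidence': 0.69}]
display [{'at': [0.4792, -0.2744, 0.0393], 'confidence': 0.74}]
seat [{'at': [0.4672, -0.2715, 0.0046], 'confidence': 0.87}]
[ 0.48656773 -0.27223362  0.15960805] [ 3.14055388e+00 -1.97903485e-03  2.92276610e+00] -1.9996607417318246
```

View pics/w5b.png

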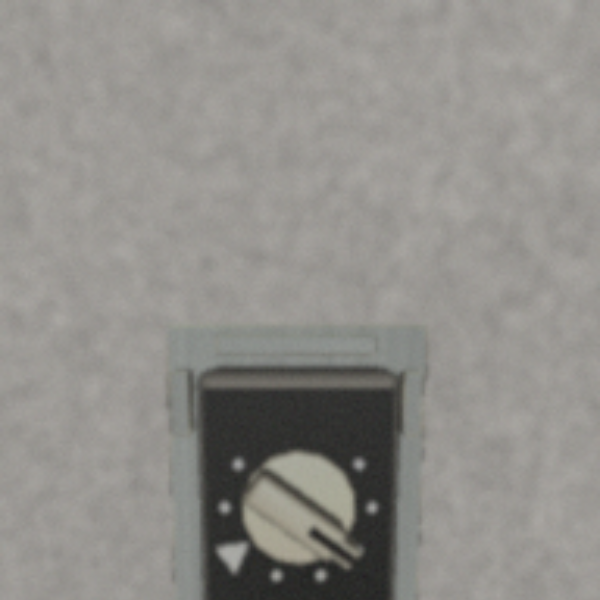

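The picture shows the meter seated between the cheeks, with even gaps on both sides. The dial is at (298,508), with its nose lower right at about 54°, so the selector is at 1.257. The triangle is at (233,556), three clicks clockwise.

```bash
python3 - <<'E'
from h import *; import json
c=json.load(open('c5.json')); P=lambda x,y,z: at_z(c,(156+x*.32-.34,y*.32-.34),z)*1000
d=P(298.5,508,.0435); print('dial',d)
e=np.array([P(*q,.040) for q in [(238,464),(360,464),(224,507),(372,507)]]); print(e[:,:2],e.mean(0))
v=e[1]-e[0]; w=e[3]-e[2]; print('meter yaw',np.arctan2(-v[0],v[1]),np.arctan2(-w[0],w[1]))
h=np.array([np.cos(-.219),np.sin(-.219)]); print('expected',np.array([487,-272.6])-25.8*h)
print('tri',P(233,556,.04),'nose',P(354,558,.0635))
L=P(312,530,.0635)-P(348,562,.0635); print('line dir',np.arctan2(-L[1],-L[0]))
go([d[0]/1000,d[1]/1000,.11],3.865)
E
```

```text
dial [ 461.80661579 -266.46497619   43.5       ]
[[ 445.65129926 -281.20951893]
 [ 453.52623595 -245.94891617]
 [ 457.25211108 -288.33334757]
 [ 466.92900475 -245.02180271]] [ 455.83966276 -265.12839635   40.        ]
meter yaw -0.21972937677984022 -0.21981508867135788
expected [ 461.81622807 -266.99485669]
tri [ 472.48638153 -289.26626001   40.        ] nose [ 475.40955122 -253.66737645   63.5       ]
line dir 0.617321949316272
tool shift mm (before turning) [25.4  0.3 49.6] roll -0.9422 now [ 0.4866 -0.2722  0.1596] [ 3.1406e+00 -2.0000e-03  2.9228e+00] q6 -2.0
```

Emit:
step_arm --commands '[{"translation": [8, 0.5, 0], "roll": 0}, {"translation": [12, 0, 0], "roll": 0}, {"translation": [5.4, 0, 0], "roll": 0}, {"translation": [0, 0, 5], "roll": -0.05}, {"translation": [0, 0, 5], "roll": -0.1}, {"translation": [0, 0, 5], "roll": -0.1}, {"translation": [0, 0, 5], "roll": -0.1}, {"translation": [0, 0, 5], "roll": -0.1}, {"translation": [0, 0, 5], "roll": -0.1}, {"translation": [0, 0, 5], "roll": -0.1}, {"translation": [0, 0, 5], "roll": -0.1}, {"translation": [0, 0, 5], "roll": -0.1}, {"translation": [0, 0, 3], "roll": -0.06}, {"translation": [0, 0, 1.6], "roll": -0.033}, {"translation": [0, 0, 0], "roll": 0}, {"translation": [0, 0, 0], "roll": 0}, {"translation": [0, 0, 0], "roll": 0}]' --fingers 0.6

```text
time: 17.02
tool_pos: [0.4622, -0.2666, 0.1113]
tool_rot: [-3.141, 0.0, -2.419]
contact_force: [-0.1, -0.6, 0.4]
opening: 0.0554
grip_force: 0.0
```

```bash
python3 - <<'E'
from h import *
go([.4618,-.2667,.0452],3.865)
E
```

```text
tool shift mm (before turning) [ 0.4  0.2 66.1] roll -0.0004 now [ 0.4622 -0.2666  0.1113] [-3.1414e+00  1.0000e-04 -2.4186e+00] q6 -2.961
```

Emit:
step_arm --commands '[{"translation": [0.4, 0.2, 8], "roll": 0}, {"translation": [0, 0, 12], "roll": 0}, {"translation": [0, 0, 12], "roll": 0}, {"translation": [0, 0, 10], "roll": 0}, {"translation": [0, 0, 8], "roll": 0}, {"translation": [0, 0, 6], "roll": 0}, {"translation": [0, 0, 4], "roll": 0}, {"translation": [0, 0, 3], "roll": 0}, {"translation": [0, 0, 2], "roll": 0}, {"translation": [0, 0, 0.6], "roll": 0}, {"translation": [0, 0, 0], "roll": 0}, {"translation": [0, 0, 0], "roll": 0}]'

```text
time: 18.02
tool_pos: [0.4621, -0.2667, 0.0459]
tool_rot: [-3.141, 0.0, -2.417]
contact_force: [-0.1, 0.1, -1.3]
opening: 0.055
grip_force: 0.0
```

Emit:
step_arm --commands '[{"translation": [0, 0, 0], "roll": 0}, {"translation": [0, 0, 0], "roll": 0}, {"translation": [0, 0, 0], "roll": 0}, {"translation": [0, 0, 0], "roll": 0}, {"translation": [0, 0, 0], "roll": 0}, {"translation": [0, 0, 0], "roll": 0}, {"translation": [0, 0, 0], "roll": 0}, {"translation": [0, 0, 0], "roll": 0}, {"translation": [0, 0, 0], "roll": 0}, {"translation": [0, 0, 0], "roll": 0}, {"translation": [0, 0, 0], "roll": 0}, {"translation": [0, 0, 0], "roll": 0}]' --fingers 0.05 --grip_force 15

```text
time: 19.02
tool_pos: [0.4619, -0.2667, 0.0456]
tool_rot: [-3.141, 0.0, -2.417]
contact_force: [-0.4, 0.1, -0.8]
opening: 0.0095
grip_force: 15.0
```

Emit:
step_arm --commands '[{"translation": [0, 0, 0], "roll": 0.03}, {"translation": [0, 0, 0], "roll": 0.06}, {"translation": [0, 0, 0], "roll": 0.08}, {"translation": [0, 0, 0], "roll": 0.08}, {"translation": [0, 0, 0], "roll": 0.08}, {"translation": [0, 0, 0], "roll": 0.08}, {"translation": [0, 0, 0], "roll": 0.08}, {"translation": [0, 0, 0], "roll": 0.08}, {"translation": [0, 0, 0], "roll": 0.08}, {"translation": [0, 0, 0], "roll": 0}, {"translation": [0, 0, 0], "roll": 0}, {"translation": [0, 0, 0], "roll": 0}]' --grip_force 20

```text
time: 20.02
tool_pos: [0.4619, -0.2668, 0.0456]
tool_rot: [-3.141, 0.0, -3.065]
contact_force: [-1.6, -0.7, 1.6]
opening: 0.0097
grip_force: 20.0
```

```bash
python3 - <<'E'
from h import *
go([.4618,-.2667,.0455],3.865-1.885); o=observe(); print(o['contact_force'],o['torque'],o['opening'])
E
```

```text
tool shift mm (before turning) [0.1 0.1 0.1] roll 1.2381 now [ 0.4619 -0.2668  0.0456] [-3.1415  0.     -3.0651] q6 -2.315
[-1.6041902  -0.6753182   1.64422619] [-0.13409244  0.03061616 -0.04768189] 0.00974141064848002
```

Emit:
step_arm --commands '[{"translation": [0, 0, 0], "roll": 0.04}, {"translation": [0, 0, 0], "roll": 0.08}, {"translation": [0, 0, 0], "roll": 0.08}, {"translation": [0, 0, 0], "roll": 0.08}, {"translation": [0, 0, 0], "roll": 0.08}, {"translation": [0, 0, 0], "roll": 0.08}, {"translation": [0, 0, 0], "roll": 0.08}, {"translation": [0, 0, 0], "roll": 0.08}, {"translation": [0, 0, 0], "roll": 0.08}, {"translation": [0, 0, 0], "roll": 0.08}, {"translation": [0, 0, 0], "roll": 0.08}, {"translation": [0, 0, 0], "roll": 0.08}, {"translation": [0, 0, 0], "roll": 0.08}, {"translation": [0, 0, 0], "roll": 0.08}, {"translation": [0, 0, 0], "roll": 0.08}, {"translation": [0, 0, 0], "roll": 0.08}, {"translation": [0, 0, 0], "roll": 0.06}, {"translation": [0, 0, 0], "roll": 0}, {"translation": [0, 0, 0], "roll": 0}, {"translation": [0, 0, 0], "roll": 0}]'

```text
time: 21.68
tool_pos: [0.4619, -0.2666, 0.0456]
tool_rot: [3.141, -0.0, 1.918]
contact_force: [0.4, 0.5, 0.6]
opening: 0.0102
grip_force: 20.0
```

Emit:
step_arm --commands '[{"translation": [0, 0, 0], "roll": 0}, {"translation": [0, 0, 0], "roll": 0}, {"translation": [0, 0, 0], "roll": 0}, {"translation": [0, 0, 0], "roll": 0}, {"translation": [0, 0, 0], "roll": 0}, {"translation": [0, 0, 0], "roll": 0}, {"translation": [0, 0, 0], "roll": 0}, {"translation": [0, 0, 0], "roll": 0}]' --fingers 0.6

```text
time: 22.35
tool_pos: [0.4619, -0.2667, 0.0456]
tool_rot: [3.142, -0.0, 1.916]
contact_force: [0.5, -0.1, -0.0]
opening: 0.0543
grip_force: 0.0
```

Emit:
step_arm --commands '[{"translation": [0, 0, -3], "roll": 0}, {"translation": [0, 0, -6], "roll": 0}, {"translation": [0, 0, -12], "roll": 0}, {"translation": [0, 0, -20], "roll": 0}, {"translation": [0, 0, -25], "roll": 0}, {"translation": [0, 0, -20], "roll": 0.05}, {"translation": [0, 0, -15], "roll": -0.1}, {"translation": [0, 0, -10], "roll": -0.1}, {"translation": [0, 0, -5], "roll": -0.1}, {"translation": [0, 0, 0], "roll": -0.1}, {"translation": [0, 0, 0], "roll": -0.1}, {"translation": [0, 0, 0], "roll": -0.1}, {"translation": [0, 0, 0], "roll": -0.1}, {"translation": [0, 0, 0], "roll": -0.1}, {"translation": [-5, 0, 0], "roll": -0.1}, {"translation": [-10, 0, 0], "roll": -0.1}, {"translation": [-10, 0, 0], "roll": 0}, {"translation": [0, 0, 0], "roll": 0}, {"translation": [0, 0, 0], "roll": 0}]'

```text
time: 23.93
tool_pos: [0.4852, -0.2753, 0.1618]
tool_rot: [3.142, 0.0, 2.866]
contact_force: [1.0, 0.1, -0.5]
opening: 0.0549
grip_force: 0.0
```

```bash
python3 - <<'E'
from h import *; import json
im,c=shot('wrist','w6.png'); cv2.imwrite('pics/w6b.png',cv2.resize(im[40:232,126:382],(800,600))[:,:,::-1])
json.dump({k:np.array(v).tolist() for k,v in c.items()},open('c6.json','w'))
print(observe()['tool_pos'],observe()['tool_rot'],observe()['qpos'][5])
E
```

```text
[ 0.4848303  -0.27509816  0.16170774] [ 3.14139698e+00 -4.52878325e-04  2.86539871e+00] -1.9482179100578032
```

View pics/w6b.png

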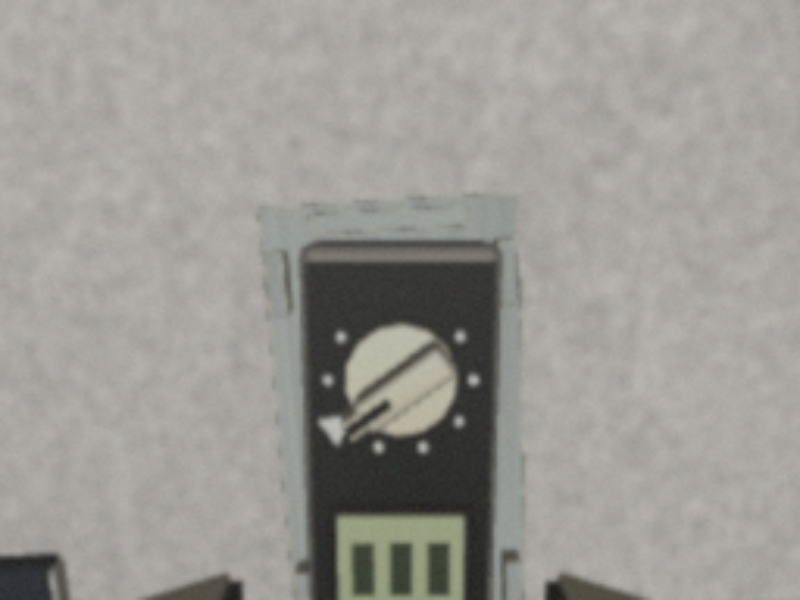

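In the picture the meter lies between the cheeks, turned about 0.06 rad clockwise inside its play. The pointer line, (388,404) to (350,432), points at the triangle at (334,430). I'll check the pointer angle and work out a light squaring grip.

```bash
python3 - <<'E'
from h import *; import json
c=json.load(open('c6.json')); P=lambda x,y,z: at_z(c,(126+x*.32-.34,40+y*.32-.34),z)*1000
e=np.array([P(*q,.040) for q in [(341,337),(460,337),(327,380),(474,380),(378,447),(423,447)]])
for i in (0,2,4):
    v=e[i+1]-e[i]; print('meter yaw',np.arctan2(-v[0],v[1]))
m=np.arctan2(*( (e[3]-e[2])[:2]*[-1,1]))
L=P(350,432,.0635)-P(388,404,.0635); d=P(401,380,.0435); n=P(350,432,.0635)-d
t=P(334,430,.04)-d
for q in (L,n,t): print('rel deg',np.degrees(np.arctan2(q[1],q[0])-m))
print('dial',d,'centre',d[:2]+25*np.array([np.cos(m),np.sin(m)]))
go([.487,-.2726,.016],-.2198+np.pi)
E
```

```text
meter yaw -0.2767727005877593
meter yaw -0.2768190744822446
meter yaw -0.2768936701420792
rel deg -53.162065264641384
rel deg -52.292740197360516
rel deg -51.78861838209898
dial [ 461.4743059  -265.82123053   43.5       ] centre [ 485.52254694 -272.65366077]
tool shift mm (before turning) [ -1.4   3.  145.7] roll -0.0564 now [ 0.4848 -0.2751  0.1617] [ 3.1414e+00 -5.0000e-04  2.8654e+00] q6 -1.948
```

The pointer sits at -53°, and the triangle click is at -54°, so it has clicked in. Now I'll square the meter gently.

Emit:
step_arm --commands '[{"translation": [-1.4, 3, 0], "roll": -0.056}, {"translation": [0, 0, 10], "roll": 0}, {"translation": [0, 0, 15], "roll": 0}, {"translation": [0, 0, 18], "roll": 0}, {"translation": [0, 0, 18], "roll": 0}, {"translation": [0, 0, 18], "roll": 0}, {"translation": [0, 0, 18], "roll": 0}, {"translation": [0, 0, 15], "roll": 0}, {"translation": [0, 0, 12], "roll": 0}, {"translation": [0, 0, 10], "roll": 0}, {"translation": [0, 0, 6], "roll": 0}, {"translation": [0, 0, 3], "roll": 0}, {"translation": [0, 0, 0], "roll": 0}, {"translation": [0, 0, 0], "roll": 0}]' --fingers 1

```text
time: 25.15
tool_pos: [0.4876, -0.273, 0.019]
tool_rot: [-3.141, 0.001, 2.921]
contact_force: [-0.6, 0.6, 0.7]
opening: 0.092
grip_force: 0.0
```

Emit:
step_arm --commands '[{"translation": [0, 0, 0], "roll": 0}, {"translation": [0, 0, 0], "roll": 0}, {"translation": [0, 0, 0], "roll": 0}, {"translation": [0, 0, 0], "roll": 0}, {"translation": [0, 0, 0], "roll": 0}, {"translation": [0, 0, 0], "roll": 0}, {"translation": [0, 0, 0], "roll": 0}, {"translation": [0, 0, 0], "roll": 0}, {"translation": [0, 0, 0], "roll": 0}, {"translation": [0, 0, 0], "roll": 0}, {"translation": [0, 0, 0], "roll": 0}, {"translation": [0, 0, 0], "roll": 0}]' --fingers 0.62 --grip_force 6

```text
time: 26.15
tool_pos: [0.4875, -0.273, 0.0188]
tool_rot: [-3.141, 0.0, 2.922]
contact_force: [-0.7, -0.7, 2.6]
opening: 0.0607
grip_force: 5.9
```

Squared (opening 60.7 mm). Releasing, lifting clear and taking a last look.

Emit:
step_arm --commands '[{"translation": [0, 0, 0], "roll": 0}, {"translation": [0, 0, 0], "roll": 0}, {"translation": [0, 0, 0], "roll": 0}, {"translation": [0, 0, 0], "roll": 0}, {"translation": [0, 0, 0], "roll": 0}, {"translation": [0, 0, 0], "roll": 0}, {"translation": [0, 0, 0], "roll": 0}, {"translation": [0, 0, 0], "roll": 0}]' --fingers 1

```text
time: 26.82
tool_pos: [0.4874, -0.2728, 0.0186]
tool_rot: [3.141, 0.0, 2.922]
contact_force: [-0.0, 0.6, 0.2]
opening: 0.0914
grip_force: 0.0
```

Emit:
step_arm --commands '[{"translation": [0, 0, -3], "roll": 0}, {"translation": [0, 0, -6], "roll": 0}, {"translation": [0, 0, -12], "roll": 0}, {"translation": [0, 0, -20], "roll": 0}, {"translation": [0, 0, -25], "roll": 0}, {"translation": [0, 0, -25], "roll": 0}, {"translation": [0, 0, -25], "roll": 0}, {"translation": [0, 0, -20], "roll": 0}, {"translation": [0, 0, -10], "roll": 0}, {"translation": [-10, 0, 0], "roll": 0}, {"translation": [-15, 0, 0], "roll": 0}, {"translation": [-10, 0, 0], "roll": 0}, {"translation": [0, 0, 0], "roll": 0}, {"translation": [0, 0, 0], "roll": 0}, {"translation": [0, 0, 0], "roll": 0}]'

```text
time: 28.07
tool_pos: [0.5208, -0.2801, 0.1642]
tool_rot: [3.141, -0.001, 2.922]
contact_force: [-0.5, 0.2, -0.5]
opening: 0.092
grip_force: 0.0
```

```bash
python3 - <<'E'
from h import *
im,c=shot('wrist','w7.png'); im2,_=shot('scene','s7.png')
cv2.imwrite('pics/v7.png',np.hstack([cv2.resize(im[40:240,156:356],(400,400)),cv2.resize(im2[167:307,107:247],(400,400),interpolation=cv2.INTER_CUBIC)])[:,:,::-1])
print(observe()['tool_pos'],observe()['time'])
E
```

```text
[ 0.52088681 -0.28024137  0.16443533] 28.1667
```

View pics/v7.png

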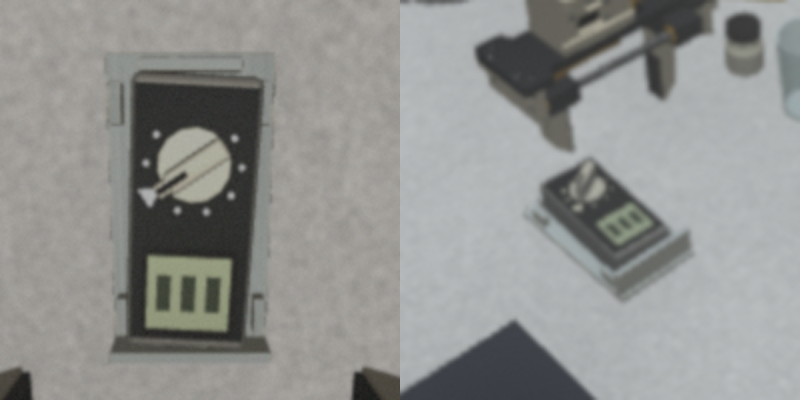

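The picture shows the pointer on the triangle and the meter lying in the holder, but still skewed by about 3°, so the 6 N grip was too light. I'll repeat the squaring with a firmer grip.

Emit:
step_arm --commands '[{"translation": [10, 0, 0], "roll": 0}, {"translation": [15, 0, 0], "roll": 0}, {"translation": [10, 0, 10], "roll": 0}, {"translation": [0, 0, 20], "roll": 0}, {"translation": [0, 0, 25], "roll": 0}, {"translation": [0, 0, 25], "roll": 0}, {"translation": [0, 0, 25], "roll": 0}, {"translation": [0, 0, 20], "roll": 0}, {"translation": [0, 0, 12], "roll": 0}, {"translation": [0, 0, 6], "roll": 0}, {"translation": [0, 0, 3], "roll": 0}, {"translation": [0, 0, 0], "roll": 0}, {"translation": [0, 0, 0], "roll": 0}]' --fingers 1

```text
time: 29.25
tool_pos: [0.4878, -0.2732, 0.0194]
tool_rot: [-3.141, 0.001, 2.922]
contact_force: [0.8, 0.1, 0.5]
opening: 0.0919
grip_force: 0.0
```

Emit:
step_arm --commands '[{"translation": [0, 0, 0], "roll": 0}, {"translation": [0, 0, 0], "roll": 0}, {"translation": [0, 0, 0], "roll": 0}, {"translation": [0, 0, 0], "roll": 0}, {"translation": [0, 0, 0], "roll": 0}, {"translation": [0, 0, 0], "roll": 0}, {"translation": [0, 0, 0], "roll": 0}, {"translation": [0, 0, 0], "roll": 0}, {"translation": [0, 0, 0], "roll": 0}, {"translation": [0, 0, 0], "roll": 0}, {"translation": [0, 0, 0], "roll": 0}, {"translation": [0, 0, 0], "roll": 0}]' --fingers 0.5 --grip_force 25

```text
time: 30.25
tool_pos: [0.4875, -0.2729, 0.0188]
tool_rot: [-3.142, 0.0, 2.922]
contact_force: [-0.3, 0.9, 4.2]
opening: 0.0602
grip_force: 24.7
```

Emit:
step_arm --commands '[{"translation": [0, 0, 0], "roll": 0}, {"translation": [0, 0, 0], "roll": 0}, {"translation": [0, 0, 0], "roll": 0}, {"translation": [0, 0, 0], "roll": 0}, {"translation": [0, 0, 0], "roll": 0}, {"translation": [0, 0, 0], "roll": 0}, {"translation": [0, 0, 0], "roll": 0}, {"translation": [0, 0, 0], "roll": 0}]' --fingers 1

```text
time: 30.92
tool_pos: [0.4874, -0.2728, 0.0186]
tool_rot: [3.141, -0.0, 2.922]
contact_force: [0.8, 0.6, -0.9]
opening: 0.0918
grip_force: 0.0
```

Emit:
step_arm --commands '[{"translation": [0, 0, -3], "roll": 0}, {"translation": [0, 0, -6], "roll": 0}, {"translation": [0, 0, -12], "roll": 0}, {"translation": [0, 0, -20], "roll": 0}, {"translation": [0, 0, -25], "roll": 0}, {"translation": [0, 0, -25], "roll": 0}, {"translation": [0, 0, -25], "roll": 0}, {"translation": [0, 0, -20], "roll": 0}, {"translation": [0, 0, -10], "roll": 0}, {"translation": [-10, 0, 0], "roll": 0}, {"translation": [-15, 0, 0], "roll": 0}, {"translation": [-10, 0, 0], "roll": 0}, {"translation": [0, 0, 0], "roll": 0}, {"translation": [0, 0, 0], "roll": 0}, {"translation": [0, 0, 0], "roll": 0}]'

```text
time: 32.17
tool_pos: [0.5208, -0.2801, 0.1642]
tool_rot: [3.141, -0.001, 2.922]
contact_force: [-0.3, 0.5, -0.7]
opening: 0.0917
grip_force: 0.0
```

```bash
python3 - <<'E'
from h import *
im,c=shot('wrist','w8.png')
import json; json.dump({k:np.array(v).tolist() for k,v in c.items()},open('c8.json','w'))
b=im[40:240,156:356]
m=((b[:,:,1]>b[:,:,2].astype(int)+18)&(b[:,:,1]>100)).astype('uint8'); n,l,s,_=cv2.connectedComponentsWithStats(m)
k=max(range(1,n),key=lambda i:s[i,4]*(s[i,1]>110)); ys,xs=np.nonzero(l==k); print(s[k])
h=cv2.convexHull(np.stack([xs+156,ys+40],1).astype(np.int32))[:,0]
print(cv2.minAreaRect((np.array([at_z(c,p,.041)[:2] for p in h.astype(float)])*1000).astype(np.float32)))
cv2.imwrite('pics/v8.png',cv2.resize(b,(600,600))[:,:,::-1])
E
```

```text
[  73  128   43   38 1147]
((520.6820068359375, -281.470947265625), (40.06755828857422, 36.38926696777344), 74.83029174804688)
```

View pics/v8.png

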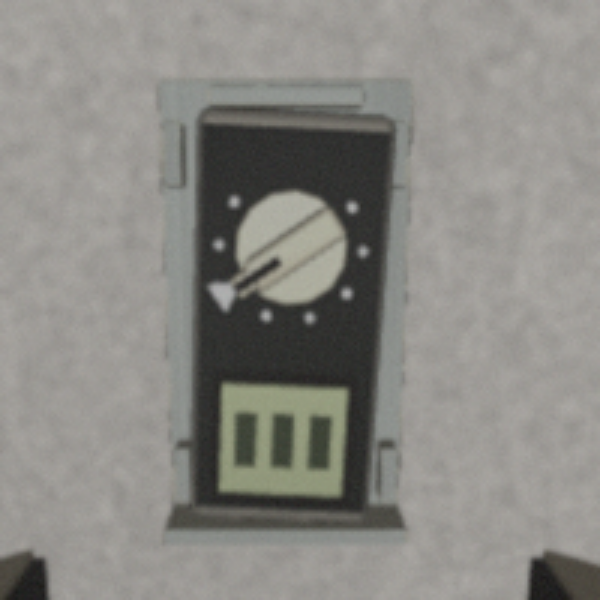

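The final picture shows the meter flat between the cheeks and walls, with its display at the tall wall. The pointer is on the triangle at (222,296), and nothing touches the meter. The remaining skew of about 2.6° is within the holder's play, so I'm handing in.

```bash
python3 -c "
from h import *
print(hand_in())"
```

```text
the job is handed in; nothing more can be done
None
```

The job is handed in: the grey meter lies flat in the holder with its display at the tall wall (skewed about 2.6° within the play), and its dial is clicked in at the triangle; I moved nothing else on the bench.

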